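# Index the hub turntable to its next station

### The job

The hub on the green turntable is dressed lug by lug: draw the spring plunger by its black knob, swing the table anticlockwise (seen from above) to the next station, and let the pin snap fully home in that station's bush. The stations are set by hand, so feel for the bush, and never force the pin sideways; afterwards let go of everything, and leave the things around the fixture where they are.

Things in the scene. Friction and masses are not known exactly. Their poses are not given: they have to be found in the camera images.
- index_base: Fixed round green base of the turntable, 260 mm across; three hold-down ears reach 158 mm out, 17 mm high. Origin: on the table's vertical axis, at worktop height; z up. Its rim carries a flat level index track, 91 to 122 mm from the axis, top 30 mm above the origin, on which the plunger's pin slides.
- start_bush (a point): The bush in which the pin now sits: top of its bore, on the base's track, 105 mm from the axis, at 152 degrees in the base's frame (about z, from x). All bushes: brass, 10 mm bore, over 6 mm deep, 1 mm lead-in, in steel shoes clamped on the rim, flush with the track; the one before this one lies 37 degrees clockwise. Axes as the base's.
- turntable (a joint): Angle of the turntable, rad: 0 at the start, growing anticlockwise from above; stops at -0.9 and 1.6; friction about 0.12 N m, it stays where left. The next station's bush lies 0.47 to 0.81 rad (27 to 46 degrees) on; where exactly is set by hand and NOT measured: see it or feel for it. The one after lies 0.628 rad beyond that one. In a bush the table has about 0.01 rad of play either way.
- hub (a point): Alloy wheel hub with ten spoke lugs bolted on the middle of the turntable, turning with it: up to 62 mm from the axis, its top 108 mm and its stud 127 mm above the worktop. This point: on the axis, on the hub's top rim; it turns with the table. The turntable's plate is 172 mm across, top at 45 mm.
- plunger (a joint): Lift of the plunger, m: 0 = fully down, pin home 6 mm deep in a bush; 0.006 = pin's nose rides on the track; 0.011 = drawn up to its stop. The table can turn only with the pin above 0.006. A spring presses it down: 6 N at 0, 9.6 N at 0.006, 12.6 N at 0.011. Pin 8 mm thick: 1 mm play either way in a bush. Over 40 N of load on the pin damages it.
- knob (a point): Middle of the plunger's black pull knob, 105 mm from the axis: upright, 29 mm thick, its straight part from 10 mm below to 9 mm above this point, 94 mm over the worktop when home; rises with the pin, swings with the table. Below: a 10 mm stem, from 68 mm height down a sleeve 19 mm (at its foot 25 mm) thick, from 50 mm down the table's lug, 34 mm wide. Gripped, it cannot drop; loosely enclosed, it can be pushed along.
- bearing_red: Loose ball bearing with a red seal lying on the worktop, 47 mm across, 14 mm high, origin at the centre of its underside. To be left alone.
- flap_disc: Loose abrasive flap disc lying on the worktop, 100 mm across, 14 mm high, origin at the centre of its underside. To be left alone.
- die_grinder: Loose straight air grinder lying on the worktop, 284 mm long (along its y), 50 mm wide, 57 mm high, origin at the centre of its underside. To be left alone.

How it is judged (in metres and radians):
On the way, in this order (a step that is already met when the one before it is completed fails the run):
1. the pin is drawn clear of its bush before the table turns (value of joint plunger above 0.0058 m and value of joint turntable between -0.06 and 0.06 rad), for 0.1 s.
2. the table has been swung on, with the pin out (value of joint plunger above 0.0045 m and value of joint turntable above 0.3 rad), for 0.1 s.
At the end, for the whole second after the job is handed in: The pin is fully home (plunger lift under 1.5 mm) in the next station's bush, so the table stands between 0.44 and 0.84 rad, at rest, with the knob let go (value of joint plunger below 0.0015 m and value of joint turntable between 0.44 and 0.84 rad and velocity of joint turntable between -0.02 and 0.02 rad/s); the robot touches nothing.
It fails at once if the pin is forced sideways or jammed: over 40 N on the pin (contact force between plunger_c0 and anything else above 40 N).
It fails at once if the loose bearing is pushed more than 20 mm (distance of bearing_red from where it was at the start of the episode above 0.02 m).
It fails at once if the flap disc is pushed more than 20 mm (distance of flap_disc from where it was at the start of the episode above 0.02 m).
It fails at once if the die grinder is pushed more than 20 mm (distance of die_grinder from where it was at the start of the episode above 0.02 m).
It also fails if it takes over 42 s, if anything falls off the work surface, if the arm or the gripper's body presses on something with over 40 N, if the wrist force passes 120 N, or if a joint passes its speed limit or range.

### The arm

A 7-joint arm with a two-finger parallel gripper is mounted at the origin on a cart in front of the work surface, level with it; the furniture and walls round the work are solid. World frame = base frame: x ahead of the robot, y to its left, z up, the work surface at z = 0. Lengths are in m, angles in degrees, forces in N, time in s.
With the tool pointing down it reaches from about 0.4 to 0.925 m from the base axis. Payload 5.6 kg.
Tool frame: the origin (TCP) lies midway between the tips of the shut fingers; the grasp point (between the pads) lies 19 mm behind it; z points along the fingers, y is the direction in which the jaws open and shut (so a half turn about z gives the same grasp; the last joint's range is limited). The gripper opens to 85 mm and grips with 20 to 120 N. Pads are 22 mm wide; open, the fingers measure 114 mm over their backs; the gripper's body (76 mm by 85 mm) begins 54 mm behind the grasp point. The pads swing forward as they close: fully open they stand 13 mm farther back than shut.
Start: joints at [65.374, 26.786, -0.665, 91.828, 0.344, 61.387, -3.226], TCP at [0.245, -0.602, 0.231] pointing down, gripper open.
Joint ranges: [-144.91, 144.91], [-17.63, 115.5], [-89.93, 88.59], [15.96, 139.68], [-74.01, 254.01], [8.47, 105.57], [-167.45, 167.45]. Speed limits (degrees/s): [147.25, 147.25, 180, 180, 180, 180, 180].

### API

Orientations are given as a 3x3 rotation matrix whose columns are the frame's x, y, z axes.
In Python, from rig import ctrl, vision gives the robot as it stands.
- The arm moves only by the shell command python3 -m crank 'ROWS'. ROWS is JSON, a list of rows, each an object with "xyz": the shift along the tool's x, y, z in m, a list of three; "turn": the turn, a rotation vector about the tool's x, y, z in rad, a list of three; "claw": the closure, from -1 (fully open) to 1 (shut). In form: [{"xyz": [tx, ty, tz], "turn": [ax, ay, az], "claw": claw}, ...]. A call has 1 to 8 rows; each row shifts and turns the commanded pose from where the row before left it, along the tool's axes as they then stand; what a row does not reach is not made up. A row lasts 1/10 s, in which the tool goes at most 50 mm and 8.59 degrees, less where a joint would pass 70% of its speed; a pose out of reach is approached as far as the arm can. A call is refused whole if a number of a shift passes 0.05 or a number of a turn 0.15, either way. A call with a gripper value outside its range is refused whole. The fingers move at their own pace and stop on an object; the grip force is fixed at half the most. Time passes only in rows, so rows that do not move let the fingers close. It gives the time, the measured TCP pose, the force and the opening at its end, in the units of the state.
- ctrl.get_obs(): the state, without advancing time (a new reading comes with each control period).
- vision.get_image(name): name is "scene" or "top"; returns the picture (480x640x3 uint8, red, green, blue); there is no depth.
- vision.camera_info(name): a dict with "vfov" (degrees; the focal length in pixels is half the picture's height over the tangent of half this angle, whatever the lens; pixels are square), "cx", "cy" (the principal point, pixels), "rvec" (rotation vector, rad) and "tvec" (3), from world to camera coordinates, as OpenCV has them. Camera axes: x right, y down, z forward; pixel columns grow to the right and rows downward; lengths in m; the calibration is good to about 2 mm. A picture is of the moment at which its call begins. camera_info takes no time and is no camera call.
- ctrl.close_job(): hands the job in, once; it reports no verdict.
The state is a dict: "time": time; "joint_positions": joint angles; "qd": joint speeds; "joint_efforts": joint torques, N m; "position": TCP position; "eef_rot": TCP orientation; "contact_force": force on the tool from outside, world axes, zero at the start; "wrist_torque": the same for the moment, N m; "opening": finger opening in m.
Only numpy, scipy, OpenCV 4.12 (cv2) and the standard library are available. Lean on these libraries where they do the work, as an engineer would, in place of code of your own. Each camera call takes 0.05 s, during which the arm holds its last target.

## Working session

There is one attempt and no reset: what is moved stays moved. The work goes in short steps, Python scripts to look and compute and a shell command to move; the robot and the scene stay as the last step left them, time stands still between calls to the robot, and variables do not carry over. Pictures are saved under pics/ and viewed, and the job is handed in when it is done.

```bash
mkdir -p pics; ls; python3 - <<'E'
from rig import ctrl, vision
import cv2
for n in("scene","top"):
    im=vision.get_image(n); cv2.imwrite(f"pics/{n}0.png",im[:,:,::-1]); print(n,vision.camera_info(n))
print(ctrl.get_obs())
E
```

```text
pics
scene {'vfov': 46.89909910071809, 'cx': 316.93114516781503, 'cy': 236.16591185967107, 'rvec': array([ 2.35279597, -0.54871441,  0.19621968]), 'tvec': array([-0.46842515,  0.41858888,  0.83963996])}
top {'vfov': 42.22227234996079, 'cx': 331.81262877183394, 'cy': 242.22864124164954, 'rvec': array([ 2.12145364, -2.09967481,  0.19495968]), 'tvec': array([0.21723996, 0.62967113, 1.17648599])}
{'time': 0.1, 'joint_positions': array([65.37272385, 26.83223882, -0.66404094, 91.87522896,  0.34458015,
       61.38976846, -3.22616551]), 'qd': array([-0.01243068,  0.00157868,  0.10062592, -0.15819306, -0.04881816,
        0.05078122, -0.02753941]), 'joint_efforts': array([ 9.22970103e-04, -5.33519375e+01,  2.13710434e-02, -2.51966321e+01,
        1.14495959e-02,  4.30953980e-03,  7.68397229e-06]), 'position': array([ 0.24494639, -0.6015241 ,  0.23042206]), 'eef_rot': array([[ 9.26139588e-01,  3.77180193e-01, -7.52186783e-04],
       [ 3.77180918e-01, -9.26138410e-01,  1.48330310e-03],
       [-1.37156521e-04, -1.65745623e-03, -9.99998617e-01]]), 'contact_force': array([ 0.37755479,  0.10280837, -0.12407133]), 'wrist_torque': array([ 0.00327883, -0.00742075, -0.03274069]), 'opening': 0.08529544383813031}
```

View pics/scene0.png

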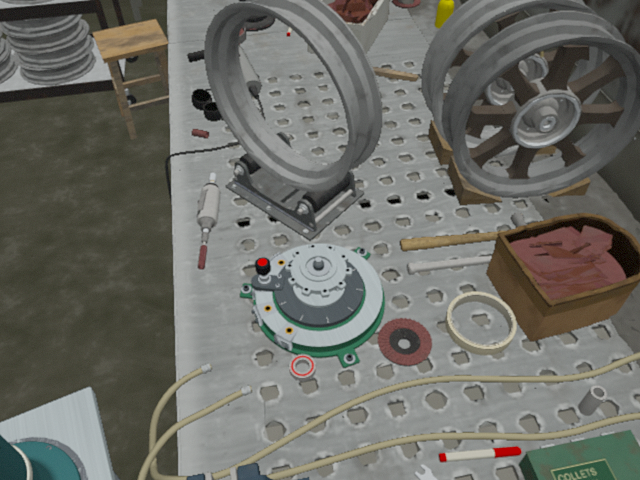

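View pics/top0.png

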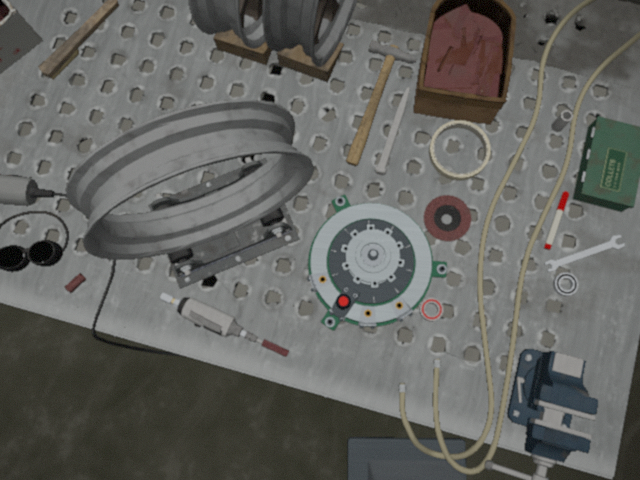

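The scene view shows the fixture near (318,290) with the knob (red cap) near (263,265). In the top view the hub is near (373,255) and the knob near (344,301), with brass bushes along the lower rim. I'll zoom in next.

```bash
python3 - <<'E'
import cv2
a=cv2.imread("pics/scene0.png")[225:385,220:420]; cv2.imwrite("pics/s0z.png",cv2.resize(a,None,fx=4,fy=3.75 and 4*0.93,interpolation=cv2.INTER_CUBIC))
a=cv2.imread("pics/top0.png")[180:340,290:490]; cv2.imwrite("pics/t0z.png",cv2.resize(a,(750,600),interpolation=cv2.INTER_CUBIC))
E
```

```text
(no output)
```

View pics/s0z.png

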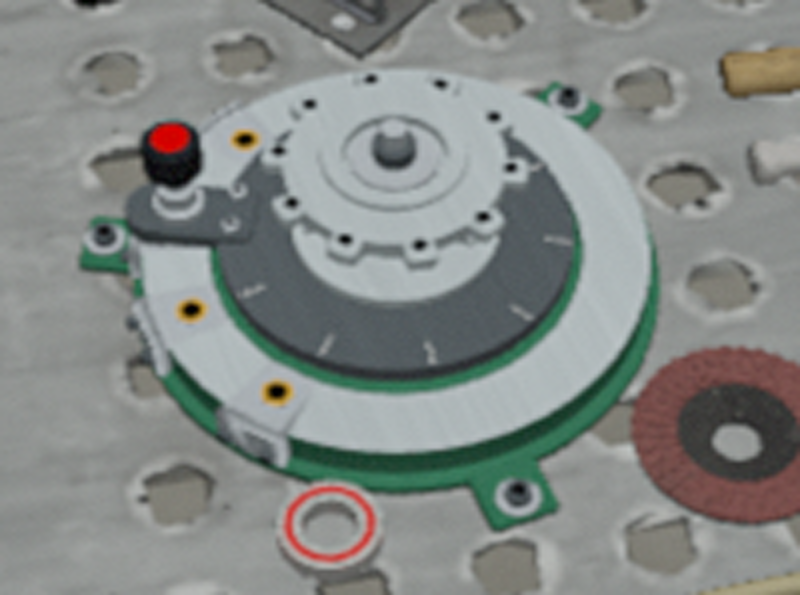

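View pics/t0z.png

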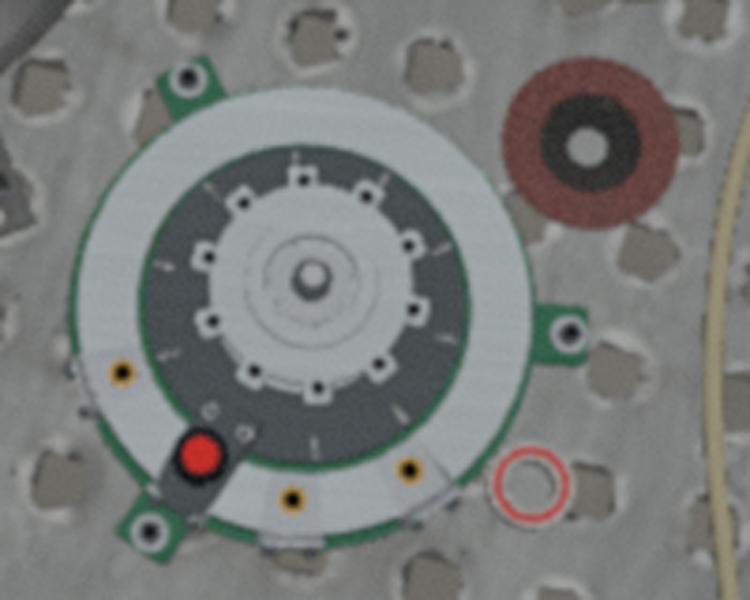

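```bash
cat > h.py <<'E'
import numpy as np, cv2
from rig import vision
from scipy.optimize import least_squares
def proj(n,P):
    c=vision.camera_info(n); f=240/np.tan(np.radians(c['vfov'])/2)
    K=np.array([[f,0,c['cx']],[0,f,c['cy']],[0,0,1]])
    return cv2.projectPoints(np.array(P,float).reshape(-1,3),c['rvec'],c['tvec'],K,None)[0].reshape(-1,2)
def T(p): return (290+p[0]/3.75,180+p[1]/3.75)
def S(p): return (220+p[0]/4,225+p[1]/3.72)
E
python3 - <<'E'
from h import *
obs_t=[T(p) for p in[(122,372),(292,499),(410,470),(200,455),(313,274)]]
obs_s=[S(p) for p in[(245,139),(192,310),(277,392),(170,139),(397,132)]]
def pts(q):
    x,y,t,d,zk=q
    def r(a,z): return [x+.105*np.cos(a),y+.105*np.sin(a),z]
    return [r(t-np.radians(37),.03),r(t+d,.03),r(t+d+.628,.03),r(t,zk),[x,y,.127]]
best=None
for t0 in np.arange(-3,3.2,.8):
    f=lambda q:np.r_[(proj("top",pts(q))-obs_t).ravel(),(proj("scene",pts(q))-obs_s).ravel()]
    s=least_squares(f,[.6,-.1,t0,.6,.104])
    if best is None or s.cost<best.cost:best=s
print(best.x,np.degrees(best.x[2:4]),best.cost); print(best.fun.reshape(-1,2).round(2))
q=best.x;print("knob",q[0]+.105*np.cos(q[2]),q[1]+.105*np.sin(q[2]))
J=best.jac;print("sd",np.sqrt(np.diag(np.linalg.inv(J.T@J)))*.5)
print("next",q[0]+.105*np.cos(q[2]+q[3]),q[1]+.105*np.sin(q[2]+q[3]))
E
```

```text
[0.59516919 0.14277236 2.57402396 0.50383003 0.10324897] [147.4807092   28.86733447] 2.9534097045882737
[[ 0.52 -0.39]
 [ 0.42 -0.14]
 [ 0.27 -0.1 ]
 [ 0.39 -0.6 ]
 [ 0.65 -0.27]
 [-0.1  -0.07]
 [-0.47 -0.15]
 [-0.46  0.01]
 [-0.22  0.13]
 [-0.99 -1.64]]
knob 0.5066320831942003 0.19921863445639038
sd [0.00035895 0.00045976 0.00678081 0.0085666  0.00163803]
next 0.49038240043491643 0.14946039190239443
```

```bash
python3 -m crank '[{"xyz":[0,0,-0.04],"turn":[0,0,-0.14],"claw":-1},{"xyz":[0,0,-0.04],"turn":[0,0,-0.15],"claw":-1},{"xyz":[0,0,0],"turn":[0,0,-0.15],"claw":-1},{"xyz":[0,0,0],"turn":[0,0,-0.15],"claw":-1},{"xyz":[0,0,0],"turn":[0,0,-0.15],"claw":-1},{"xyz":[0,0,0],"turn":[0,0,-0.15],"claw":-1},{"xyz":[0,0,0],"turn":[0,0,-0.15],"claw":-1},{"xyz":[0,0,0],"turn":[0,0,-0.15],"claw":-1}]'
python3 -m crank '[{"xyz":[0,0,0],"turn":[0,0,-0.15],"claw":-1},{"xyz":[0,0,0],"turn":[0,0,-0.15],"claw":-1},{"xyz":[0,0,0],"turn":[0,0,-0.15],"claw":-1},{"xyz":[0,0,0],"turn":[0,0,-0.15],"claw":-1},{"xyz":[0,0,0],"turn":[0,0,-0.15],"claw":-1},{"xyz":[0,0,0],"turn":[0,0,-0.15],"claw":-1},{"xyz":[0,0,0],"turn":[0,0,-0.1],"claw":-1}]'
cat >> h.py <<'E'
def go(P,yaw=None):
    from rig import ctrl
    o=ctrl.get_obs(); R=o['eef_rot']; p=o['position']
    y=R[:,1]; cur=np.degrees(np.arctan2(y[1],y[0]))
    print("t",round(o['time'],2),"p",p.round(4),"yaw",cur.round(2),"F",o['contact_force'].round(2),"open",round(o['opening'],4),"q",o['joint_positions'].round(1), "tilt",R[:,2].round(4))
    print("tool delta",(R.T@(np.array(P)-p)).round(4))
    if yaw is not None: print("turn z", np.radians(-(yaw-cur)).round(4))
E
python3 - <<'E'
from h import *
go([.507,.199,.30],57.5)
go([.50,-.2,.30],57.5)
E
```

```text
time: 0.9
position: [0.245, -0.6017, 0.3107]
eef_rot: [[-0.012, 1.0, -0.0], [1.0, 0.012, 0.001], [0.001, -0.0, -1.0]]
contact_force: [-0.4, 0.2, 0.2]
opening: 0.0856
time: 1.6
position: [0.2449, -0.6018, 0.3106]
eef_rot: [[-0.847, 0.531, -0.0], [0.531, 0.847, 0.001], [0.001, 0.001, -1.0]]
contact_force: [0.3, 0.8, -0.3]
opening: 0.0854
t 1.6 p [ 0.2449 -0.6018  0.3106] yaw 57.93 F [ 0.35  0.8  -0.26] open 0.0854 q [ 82.3  25.6 -24.4  85.4  10.8  71.4 114.4] tilt [-4.0e-04  1.1e-03 -1.0e+00]
tool delta [0.2031 0.8177 0.0114]
turn z 0.0075
t 1.6 p [ 0.2449 -0.6018  0.3106] yaw 57.93 F [ 0.35  0.8  -0.26] open 0.0854 q [ 82.3  25.6 -24.4  85.4  10.8  71.4 114.4] tilt [-4.0e-04  1.1e-03 -1.0e+00]
tool delta [-0.0028  0.4759  0.011 ]
turn z 0.0075
```

```bash
python3 -m crank '[{"xyz":[0,0.02,0],"turn":[0,0,0.007],"claw":-1},{"xyz":[0,0.045,0],"turn":[0,0,0],"claw":-1},{"xyz":[0,0.045,0],"turn":[0,0,0],"claw":-1},{"xyz":[0,0.045,0],"turn":[0,0,0],"claw":-1},{"xyz":[0,0.045,0],"turn":[0,0,0],"claw":-1},{"xyz":[0,0.045,0],"turn":[0,0,0],"claw":-1},{"xyz":[0,0.045,0],"turn":[0,0,0],"claw":-1},{"xyz":[0,0.045,0],"turn":[0,0,0],"claw":-1}]'
python3 -m crank '[{"xyz":[0,0.045,0],"turn":[0,0,0],"claw":-1},{"xyz":[0,0.045,0],"turn":[0,0,0],"claw":-1},{"xyz":[0.02,0.045,0],"turn":[0,0,0],"claw":-1},{"xyz":[0.03,0.045,0],"turn":[0,0,0],"claw":-1},{"xyz":[0.03,0.045,0],"turn":[0,0,0],"claw":-1},{"xyz":[0.03,0.045,0],"turn":[0,0,0],"claw":-1},{"xyz":[0.03,0.045,0],"turn":[0,0,0],"claw":-1},{"xyz":[0.03,0.04,0],"turn":[0,0,0],"claw":-1}]'
python3 - <<'E'
from h import *
go([.507,.199,.20],57.5)
E
```

```text
time: 2.4
position: [0.4268, -0.3186, 0.3111]
eef_rot: [[-0.841, 0.541, -0.0], [0.541, 0.841, -0.0], [0.0, -0.0, -1.0]]
contact_force: [0.6, -0.5, -0.2]
opening: 0.0854
time: 3.2
position: [0.4753, 0.0557, 0.3112]
eef_rot: [[-0.841, 0.542, 0.0], [0.542, 0.841, -0.0], [-0.0, -0.0, -1.0]]
contact_force: [1.4, 0.3, -0.5]
opening: 0.0851
t 3.2 p [0.4753 0.0557 0.3112] yaw 57.21 F [ 1.38  0.3  -0.55] open 0.0851 q [ 32.3  10.5 -47.6 107.2   8.5  65.9  38.9] tilt [ 2.e-04 -4.e-04 -1.e+00]
tool delta [0.051  0.1376 0.1112]
turn z -0.0051
```

```bash
python3 -m crank '[{"xyz":[0.015,0.045,0],"turn":[0,0,-0.005],"claw":-1},{"xyz":[0.02,0.045,0.02],"turn":[0,0,0],"claw":-1},{"xyz":[0.016,0.047,0.04],"turn":[0,0,0],"claw":-1},{"xyz":[0,0,0.04],"turn":[0,0,0],"claw":-1},{"xyz":[0,0,0],"turn":[0,0,0],"claw":-1}]'
python3 - <<'E'
from h import *
im=vision.get_image("scene"); cv2.imwrite("pics/s1.png",cv2.resize(im[150:390,140:460,::-1],(800,600),interpolation=cv2.INTER_CUBIC))
go([.507,.199,.074],57.5)
E
```

```text
time: 3.7
position: [0.5001, 0.1831, 0.2162]
eef_rot: [[-0.845, 0.534, -0.01], [0.535, 0.845, -0.003], [0.007, -0.008, -1.0]]
contact_force: [-0.4, -0.5, 0.2]
opening: 0.086
t 3.75 p [0.5019 0.1829 0.219 ] yaw 57.58 F [ 0.18 -0.02  1.09] open 0.0853 q [ 13.9  24.2 -46.9 106.3  20.4  58.7  16.2] tilt [-0.0058 -0.0015 -1.    ]
tool delta [0.0037 0.0169 0.145 ]
turn z 0.0015
```

View pics/s1.png

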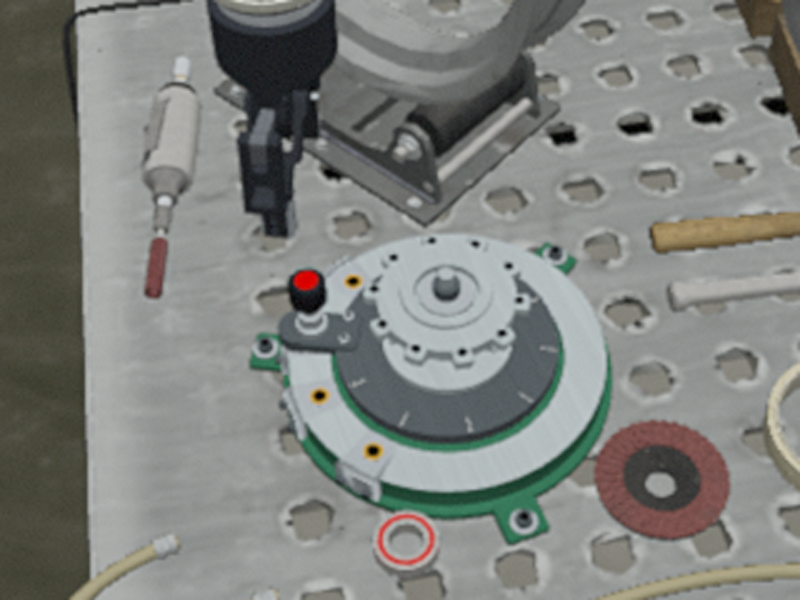

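The gripper hangs above and behind the knob in this view, with its tips near (250,244) in full-frame pixels. The fixture is untouched. Next I check the projection and step down.

```bash
python3 -m crank '[{"xyz":[0.004,0.017,0.01],"turn":[0,0,0],"claw":-1},{"xyz":[0,0,0.04],"turn":[0,0,0],"claw":-1},{"xyz":[0,0,0],"turn":[0,0,0],"claw":-1}]'
python3 - <<'E'
from h import *
from rig import ctrl
im=vision.get_image("scene"); cv2.imwrite("pics/s2.png",cv2.resize(im[180:300,180:340,::-1],(800,600),interpolation=cv2.INTER_CUBIC))
im=vision.get_image("top"); cv2.imwrite("pics/t2.png",cv2.resize(im[220:340,280:440,::-1],(800,600),interpolation=cv2.INTER_CUBIC))
go([.507,.199,.074],57.5)
o=ctrl.get_obs();p=o['position'];print(proj("scene",[p]),proj("top",[p]))
E
```

```text
time: 4.05
position: [0.5082, 0.1978, 0.1694]
eef_rot: [[-0.843, 0.539, -0.005], [0.539, 0.843, -0.003], [0.002, -0.005, -1.0]]
contact_force: [-0.7, -0.1, -0.7]
opening: 0.0853
t 4.15 p [0.5101 0.1992 0.1727] yaw 57.43 F [ 0.34 -0.19 -0.09] open 0.0856 q [  9.9  28.5 -44.5 107.2  24.4  54.2  11.7] tilt [ 8.e-04 -2.e-04 -1.e+00]
tool delta [ 0.0025 -0.0019  0.0987]
turn z -0.0013
[[260.76804671 236.86057786]] [[343.94178602 294.72781759]]
```

View pics/s2.png

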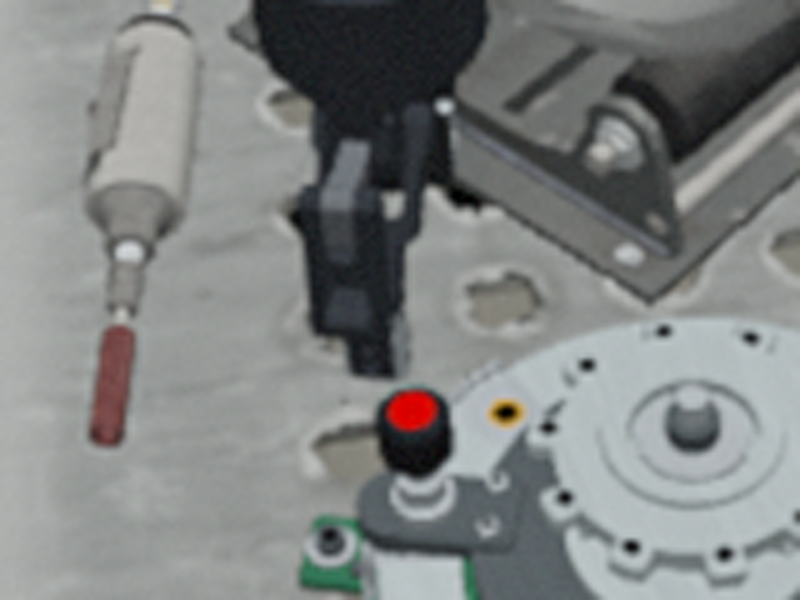

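View pics/t2.png

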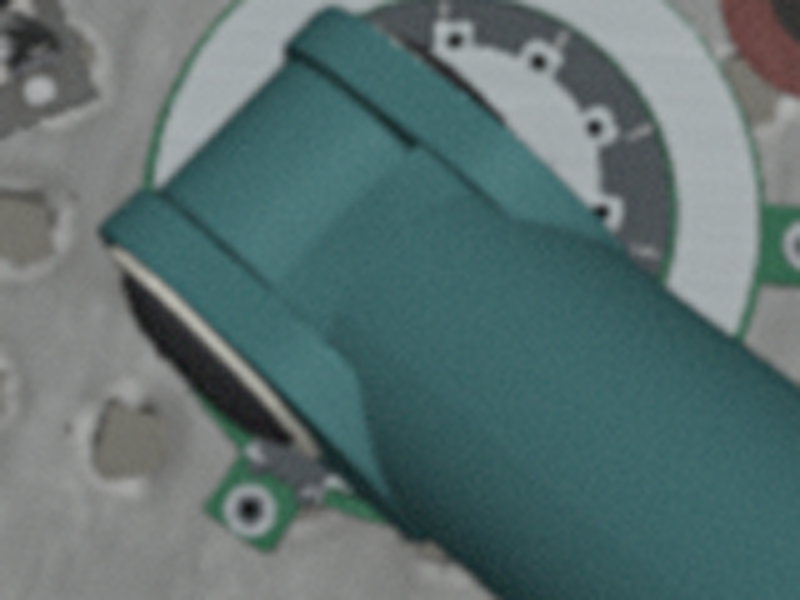

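```bash
python3 - <<'E'
from h import *
from rig import ctrl
o=ctrl.get_obs();p=o['position'];R=o['eef_rot']
for s in(-1,1):
  for e in (.0425,.057): print(s,e,(proj("scene",[p+s*e*R[:,1]-.013*R[:,2]])-180)*5)
for z in (.074,.094,.104): print((proj("scene",[[.507,.199,z]])-180)*5)
E
```

```text
-1 0.0425 [[377.78106957 351.06436133]]
-1 0.057 [[369.67854297 383.59244159]]
1 0.0425 [[422.12674895 173.03596474]]
1 0.057 [[429.19441233 144.66240509]]
[[419.01693087 461.45462949]]
[[414.61905571 428.22841762]]
[[412.37253547 411.25582182]]
```

```bash
python3 -m crank '[{"xyz":[0.0025,-0.002,0.03],"turn":[0,0,0],"claw":-1},{"xyz":[0,0,0.03],"turn":[0,0,0],"claw":-1},{"xyz":[0,0,0.02],"turn":[0,0,0],"claw":-1},{"xyz":[0,0,0.01],"turn":[0,0,0],"claw":-1},{"xyz":[0,0,0],"turn":[0,0,0],"claw":-1},{"xyz":[0,0,0],"turn":[0,0,0],"claw":-1}]'
python3 - <<'E'
from h import *
go([.507,.199,.074],57.5)
im=vision.get_image("scene"); cv2.imwrite("pics/s3.png",cv2.resize(im[180:300,180:340,::-1],(800,600),interpolation=cv2.INTER_CUBIC))
E
```

```text
time: 4.75
position: [0.5074, 0.2, 0.0829]
eef_rot: [[-0.843, 0.538, 0.003], [0.538, 0.843, 0.001], [-0.002, 0.002, -1.0]]
contact_force: [-0.2, 0.8, 0.7]
opening: 0.0856
t 4.75 p [0.5074 0.2    0.0829] yaw 57.48 F [-0.24  0.75  0.69] open 0.0856 q [  5.6  35.2 -39.4 110.8  31.3  44.9   6. ] tilt [ 2.6e-03  8.0e-04 -1.0e+00]
tool delta [-0.0002 -0.0011  0.0089]
turn z -0.0003
```

View pics/s3.png

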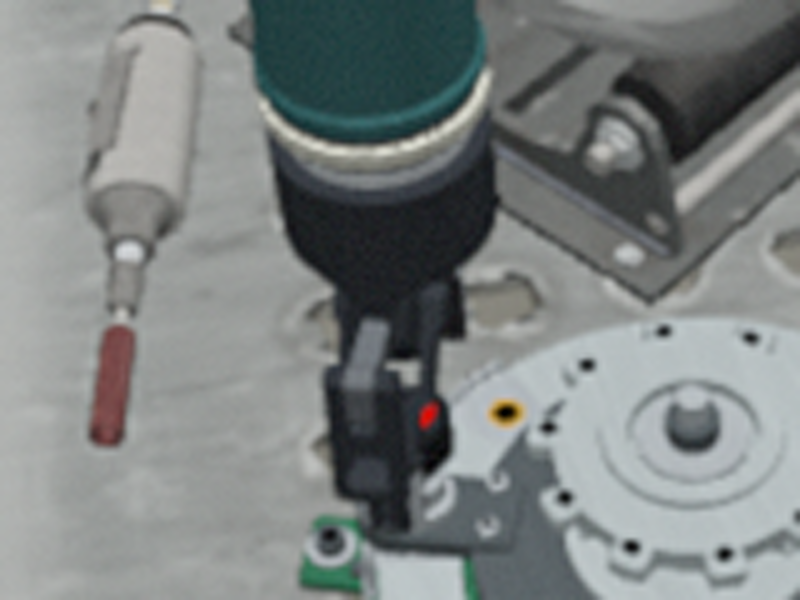

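```bash
python3 -m crank '[{"xyz":[0,-0.001,0.009],"turn":[0,0,0],"claw":-1},{"xyz":[0,0,0.0],"turn":[0,0,0],"claw":0},{"xyz":[0,0,0],"turn":[0,0,0],"claw":0.15},{"xyz":[0,0,0],"turn":[0,0,0],"claw":0.15},{"xyz":[0,0,0],"turn":[0,0,0],"claw":0.15}]'
python3 - <<'E'
from h import *
go([.507,.199,.074],57.5)
im=vision.get_image("scene"); cv2.imwrite("pics/s4.png",cv2.resize(im[180:300,180:340,::-1],(800,600),interpolation=cv2.INTER_CUBIC))
E
```

```text
time: 5.3
position: [0.5057, 0.199, 0.0722]
eef_rot: [[-0.844, 0.537, 0.0], [0.537, 0.844, 0.0], [-0.0, 0.0, -1.0]]
contact_force: [-0.3, -0.3, -0.4]
opening: 0.0363
t 5.3 p [0.5057 0.199  0.0722] yaw 57.53 F [-0.3  -0.31 -0.43] open 0.0363 q [  5.1  36.  -38.7 111.2  32.   43.9   5.4] tilt [ 1.e-04  1.e-04 -1.e+00]
tool delta [-0.0011  0.0007 -0.0018]
turn z 0.0005
```

View pics/s4.png

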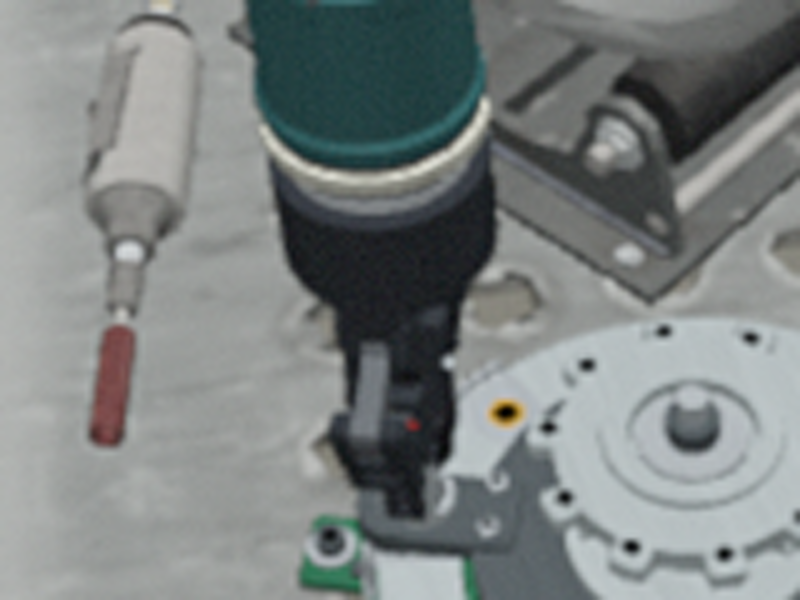

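```bash
python3 -m crank '[{"xyz":[-0.001,0.0005,0],"turn":[0,0,0],"claw":0.3},{"xyz":[0,0,0],"turn":[0,0,0],"claw":0.4},{"xyz":[0,0,0],"turn":[0,0,0],"claw":0.6},{"xyz":[0,0,0],"turn":[0,0,0],"claw":1},{"xyz":[0,0,0],"turn":[0,0,0],"claw":1},{"xyz":[0,0,0],"turn":[0,0,0],"claw":1}]'
python3 - <<'E'
from h import *
go([.507,.199,.074],57.5)
E
```

```text
time: 5.95
position: [0.507, 0.1992, 0.0724]
eef_rot: [[-0.844, 0.537, 0.001], [0.537, 0.844, 0.001], [-0.0, 0.001, -1.0]]
contact_force: [0.3, 1.3, 5.2]
opening: 0.0274
t 5.95 p [0.507  0.1992 0.0724] yaw 57.54 F [0.29 1.27 5.2 ] open 0.0274 q [  5.1  36.1 -38.7 111.1  32.   44.    5.5] tilt [ 8.e-04  6.e-04 -1.e+00]
tool delta [-0.0001 -0.0002 -0.0016]
turn z 0.0006
```

```bash
python3 -m crank '[{"xyz":[0,0,-0.003],"turn":[0,0,0],"claw":1},{"xyz":[0,0,-0.003],"turn":[0,0,0],"claw":1},{"xyz":[0,0,-0.002],"turn":[0,0,0],"claw":1},{"xyz":[0,0,-0.001],"turn":[0,0,0],"claw":1},{"xyz":[0,0,0],"turn":[0,0,0],"claw":1},{"xyz":[0,0,0],"turn":[0,0,0],"claw":1}]'
python3 - <<'E'
from h import *
go([.507,.199,.074],57.5)
im=vision.get_image("scene"); cv2.imwrite("pics/s5.png",cv2.resize(im[180:300,180:340,::-1],(800,600),interpolation=cv2.INTER_CUBIC))
E
```

```text
time: 6.55
position: [0.5065, 0.1985, 0.0807]
eef_rot: [[-0.844, 0.537, -0.001], [0.537, 0.844, -0.0], [0.0, -0.001, -1.0]]
contact_force: [2.1, 3.4, -11.8]
opening: 0.0273
t 6.55 p [0.5065 0.1985 0.0807] yaw 57.52 F [  2.09   3.42 -11.78] open 0.0273 q [  5.6  35.4 -39.3 110.9  31.3  44.9   6.1] tilt [-7.e-04 -2.e-04 -1.e+00]
tool delta [-0.0002  0.0007  0.0067]
turn z 0.0004
```

View pics/s5.png

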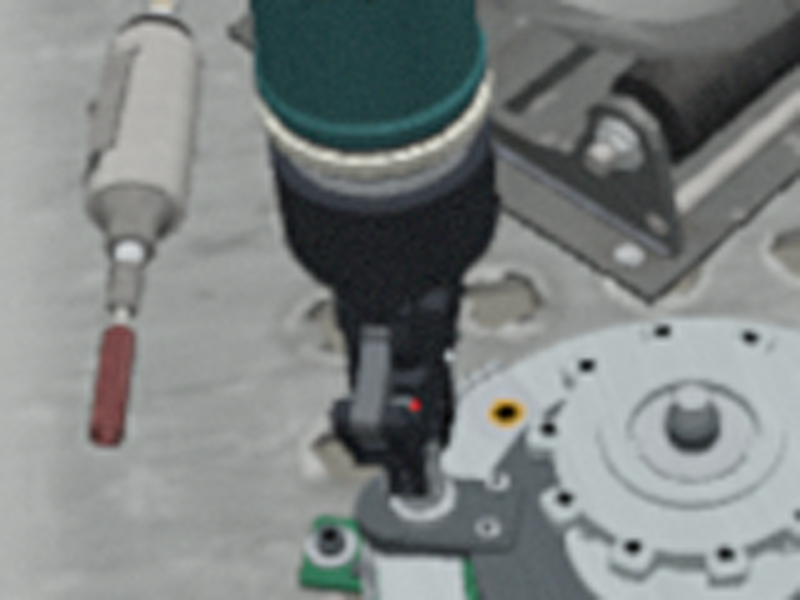

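```bash
python3 -m crank '[{"xyz":[-0.0001,-0.0021,0],"turn":[0,0,-0.02],"claw":1},{"xyz":[-0.0001,-0.0042,0],"turn":[0,0,-0.04],"claw":1},{"xyz":[-0.0001,-0.0042,0],"turn":[0,0,-0.04],"claw":1},{"xyz":[-0.0001,-0.0042,0],"turn":[0,0,-0.04],"claw":1},{"xyz":[0,0,0],"turn":[0,0,0],"claw":1}]'
cat >> h.py <<'E'
C=np.array([.59517,.14277])
def ang():
    from rig import ctrl
    o=ctrl.get_obs(); p=o['position'];R=o['eef_rot']; g=p-.019*R[:,2]
    v=g[:2]-C; a=np.arctan2(v[1],v[0])-2.574
    rad=v/np.hypot(*v); tan=np.array([-rad[1],rad[0]])
    F=o['contact_force'][:2]
    print("t %.2f r %.4f ang %.4f z %.4f yawchg %.4f Frad %.1f Ftan %.1f Fz %.1f open %.4f"%(o['time'],np.hypot(*v),a%(2*np.pi),p[2],np.arctan2(R[1,1],R[0,1])-np.radians(57.5),F@rad,F@tan,o['contact_force'][2],o['opening']),o['joint_positions'].round(0))
E
python3 -c "
from h import *
ang()"
```

```text
time: 7.1
position: [0.4995, 0.1852, 0.0809]
eef_rot: [[-0.911, 0.413, -0.0], [0.413, 0.911, -0.0], [0.0, -0.001, -1.0]]
contact_force: [2.0, 2.4, -10.6]
opening: 0.0272
t 7.10 r 0.1046 ang 0.1498 z 0.0809 yawchg 0.1414 Frad -0.9 Ftan -3.1 Fz -10.6 open 0.0272 [  8.  35. -41. 112.  33.  45.  14.]
```

```bash
python3 -m crank '[{"xyz":[-0.0001,-0.0042,0],"turn":[0,0,-0.04],"claw":1},{"xyz":[-0.0001,-0.0042,0],"turn":[0,0,-0.04],"claw":1},{"xyz":[-0.0001,-0.0042,0],"turn":[0,0,-0.04],"claw":1},{"xyz":[-0.0001,-0.0042,0],"turn":[0,0,-0.04],"claw":1},{"xyz":[-0.0001,-0.0042,0],"turn":[0,0,-0.04],"claw":1},{"xyz":[-0.0001,-0.0042,0],"turn":[0,0,-0.04],"claw":1},{"xyz":[0,0,0],"turn":[0,0,0],"claw":1},{"xyz":[0,0,0],"turn":[0,0,0],"claw":1}]'
python3 - <<'E'
from h import *
ang()
im=vision.get_image("scene"); cv2.imwrite("pics/s6.png",cv2.resize(im[200:320,200:360,::-1],(800,600),interpolation=cv2.INTER_CUBIC))
E
```

```text
time: 7.9
position: [0.4926, 0.1618, 0.0812]
eef_rot: [[-0.982, 0.187, 0.0], [0.187, 0.982, -0.0], [-0.0, 0.0, -1.0]]
contact_force: [3.0, 2.8, -11.2]
opening: 0.0272
t 7.90 r 0.1043 ang 0.3841 z 0.0812 yawchg 0.3794 Frad -2.4 Ftan -3.3 Fz -11.2 open 0.0272 [ 13.  35. -45. 114.  35.  45.  27.]
```

View pics/s6.png

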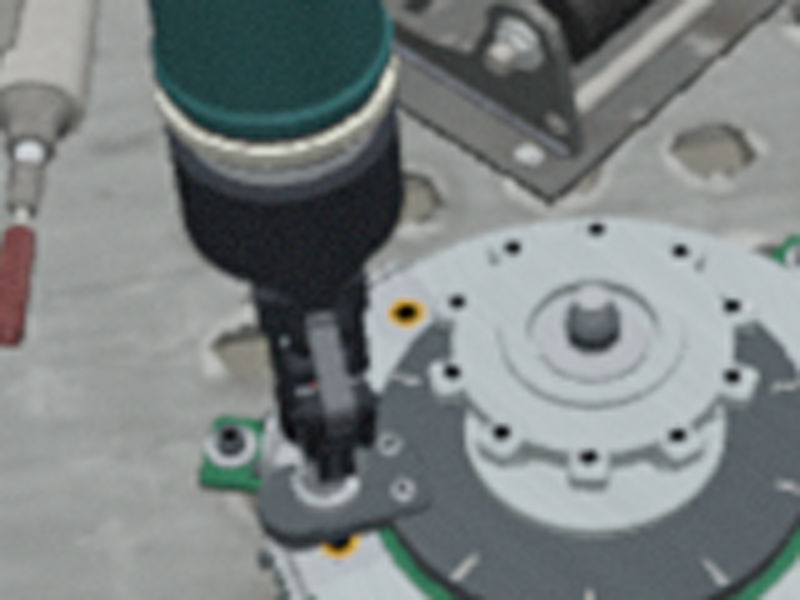

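The table has swung with the knob. The bush is visible just ahead of the lug at crop (340,542). I'll go to my visual estimate of about 0.504 rad with the pin still drawn, then probe downwards.

```bash
python3 -m crank '[{"xyz":[0.0002,-0.0042,0],"turn":[0,0,-0.04],"claw":1},{"xyz":[0.0001,-0.0042,0],"turn":[0,0,-0.04],"claw":1},{"xyz":[0,-0.0035,0],"turn":[0,0,-0.035],"claw":1},{"xyz":[0,0,0],"turn":[0,0,0],"claw":1},{"xyz":[0,0,0],"turn":[0,0,0],"claw":1}]'
python3 -c "
from h import *
ang()"
python3 -m crank '[{"xyz":[0,0,0.001],"turn":[0,0,0],"claw":1},{"xyz":[0,0,0.001],"turn":[0,0,0],"claw":1},{"xyz":[0,0,0],"turn":[0,0,0],"claw":1}]'
python3 -c "
from h import *
ang()"
```

```text
time: 8.45
position: [0.4913, 0.1502, 0.0814]
eef_rot: [[-0.997, 0.073, 0.002], [0.073, 0.997, 0.0], [-0.002, 0.0, -1.0]]
contact_force: [4.9, 3.0, -12.1]
opening: 0.0274
t 8.45 r 0.1042 ang 0.4967 z 0.0814 yawchg 0.4945 Frad -4.7 Ftan -3.3 Fz -12.1 open 0.0274 [ 16.  36. -46. 115.  37.  45.  34.]
time: 8.75
position: [0.4913, 0.1502, 0.0794]
eef_rot: [[-0.997, 0.073, 0.002], [0.073, 0.997, 0.0], [-0.002, 0.0, -1.0]]
contact_force: [5.2, 1.8, -10.7]
opening: 0.0274
t 8.75 r 0.1042 ang 0.4962 z 0.0794 yawchg 0.4945 Frad -5.0 Ftan -2.2 Fz -10.7 open 0.0274 [ 16.  36. -46. 115.  37.  45.  33.]
```

```bash
python3 -m crank '[{"xyz":[-0.0006,0,0.001],"turn":[0,0,0],"claw":1},{"xyz":[0,0,0.001],"turn":[0,0,0],"claw":1},{"xyz":[0,0,0],"turn":[0,0,0],"claw":1},{"xyz":[0,0,0],"turn":[0,0,0],"claw":1}]'
python3 -c "
from h import *
ang()"
```

```text
time: 9.15
position: [0.4913, 0.1502, 0.0773]
eef_rot: [[-0.997, 0.072, 0.001], [0.072, 0.997, 0.0], [-0.001, 0.0, -1.0]]
contact_force: [4.4, 2.1, -9.9]
opening: 0.0272
t 9.15 r 0.1042 ang 0.4962 z 0.0773 yawchg 0.4950 Frad -4.3 Ftan -2.4 Fz -9.9 open 0.0272 [ 16.  36. -46. 115.  37.  45.  33.]
```

```bash
python3 -m crank '[{"xyz":[-0.0003,0,0.0005],"turn":[0,0,0],"claw":1},{"xyz":[0,0,0.0005],"turn":[0,0,0],"claw":1},{"xyz":[0,0,0],"turn":[0,0,0],"claw":1}]'
python3 -c "
from h import *
ang()"
```

```text
time: 9.45
position: [0.4913, 0.1502, 0.0761]
eef_rot: [[-0.997, 0.072, 0.0], [0.072, 0.997, 0.0], [-0.0, 0.0, -1.0]]
contact_force: [4.2, 2.8, -9.3]
opening: 0.0276
t 9.45 r 0.1042 ang 0.4960 z 0.0761 yawchg 0.4954 Frad -4.0 Ftan -3.1 Fz -9.3 open 0.0276 [ 16.  36. -46. 115.  37.  45.  33.]
```

Fz keeps following the spring curve below the track level, so the pin is entering the bush. I'll keep lowering.

```bash
python3 -m crank '[{"xyz":[-0.0003,0,0.001],"turn":[0,0,0],"claw":1},{"xyz":[0,0,0.001],"turn":[0,0,0],"claw":1},{"xyz":[0,0,0],"turn":[0,0,0],"claw":1}]'
python3 - <<'E'
from h import *
ang()
im=vision.get_image("scene"); cv2.imwrite("pics/s7.png",cv2.resize(im[200:320,200:360,::-1],(800,600),interpolation=cv2.INTER_CUBIC))
E
```

```text
time: 9.75
position: [0.4913, 0.1502, 0.074]
eef_rot: [[-0.997, 0.072, -0.0], [0.072, 0.997, 0.0], [0.0, 0.0, -1.0]]
contact_force: [1.6, 3.3, -7.6]
opening: 0.0276
t 9.75 r 0.1041 ang 0.4964 z 0.0740 yawchg 0.4955 Frad -1.4 Ftan -3.4 Fz -7.6 open 0.0276 [ 15.  36. -46. 115.  37.  45.  33.]
```

View pics/s7.png

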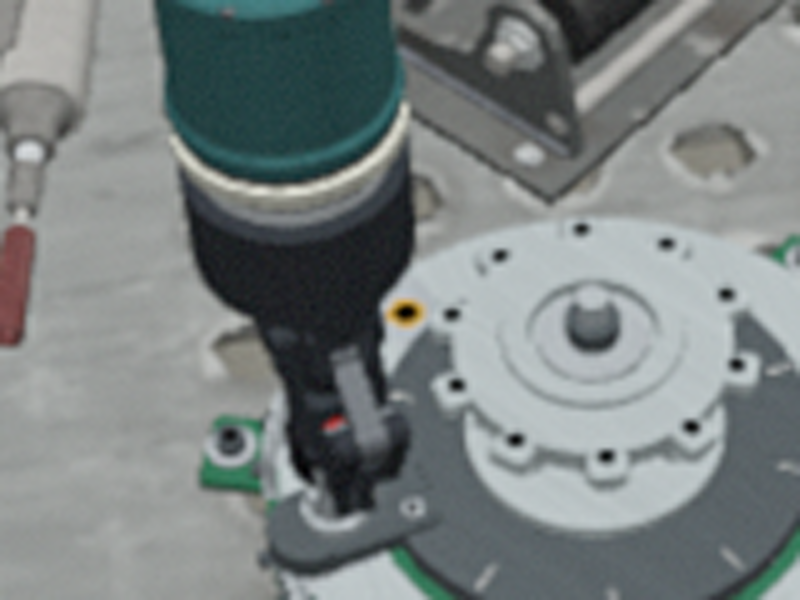

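```bash
python3 -m crank '[{"xyz":[0,0,0.001],"turn":[0,0,0],"claw":1},{"xyz":[0,0,0.0005],"turn":[0,0,0],"claw":1},{"xyz":[0,0,0],"turn":[0,0,0],"claw":1}]'
python3 -c "
from h import *
ang()"
python3 -m crank '[{"xyz":[0,0,0],"turn":[0,0,0],"claw":0.2},{"xyz":[0,0,0],"turn":[0,0,0],"claw":0.1},{"xyz":[0,0,0],"turn":[0,0,0],"claw":-0.3},{"xyz":[0,0,0],"turn":[0,0,0],"claw":-1},{"xyz":[0,0,0],"turn":[0,0,0],"claw":-1},{"xyz":[0,0,0],"turn":[0,0,0],"claw":-1}]'
python3 - <<'E'
from h import *
ang()
im=vision.get_image("scene"); cv2.imwrite("pics/s8.png",cv2.resize(im[200:320,200:360,::-1],(800,600),interpolation=cv2.INTER_CUBIC))
E
```

```text
time: 10.1
position: [0.4914, 0.1502, 0.0726]
eef_rot: [[-0.997, 0.072, -0.0], [0.072, 0.997, 0.0], [0.0, 0.0, -1.0]]
contact_force: [2.8, 4.1, -7.0]
opening: 0.0272
t 10.10 r 0.1041 ang 0.4964 z 0.0726 yawchg 0.4955 Frad -2.5 Ftan -4.3 Fz -7.0 open 0.0272 [ 15.  36. -46. 115.  37.  44.  33.]
time: 10.7
position: [0.4915, 0.1498, 0.0726]
eef_rot: [[-0.997, 0.072, -0.0], [0.072, 0.997, -0.0], [0.0, -0.0, -1.0]]
contact_force: [-0.3, 0.2, -0.3]
opening: 0.0855
t 10.70 r 0.1039 ang 0.4996 z 0.0726 yawchg 0.4952 Frad 0.3 Ftan -0.2 Fz -0.3 open 0.0855 [ 15.  36. -46. 115.  37.  44.  33.]
```

View pics/s8.png

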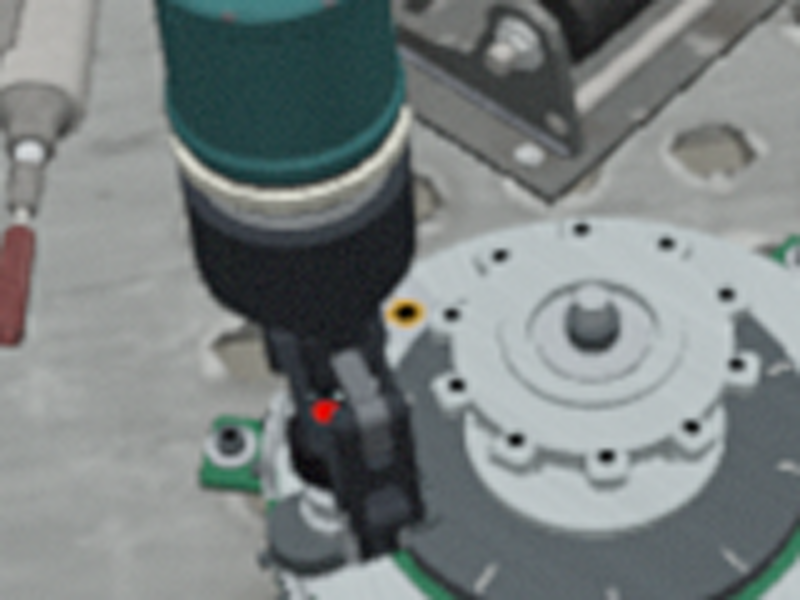

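```bash
python3 -m crank '[{"xyz":[0,0,-0.02],"turn":[0,0,0],"claw":-1},{"xyz":[0,0,-0.04],"turn":[0,0,0],"claw":-1},{"xyz":[0,0,-0.04],"turn":[0,0,0],"claw":-1},{"xyz":[0,0,-0.04],"turn":[0,0,0],"claw":-1},{"xyz":[0,0,0],"turn":[0,0,0],"claw":-1}]'
python3 - <<'E'
from h import *
ang()
im=vision.get_image("scene"); cv2.imwrite("pics/s9.png",cv2.resize(im[200:320,200:360,::-1],(800,600),interpolation=cv2.INTER_CUBIC))
def cen(im,b):
    r0,r1,c0,c1=b; a=im[r0:r1,c0:c1].astype(int); m=(a[...,0]>150)&(a[...,1]<60)&(a[...,2]<60); y,x=np.nonzero(m); return x.mean()+c0,y.mean()+r0,m.sum()
print("now",cen(im,(240,310,240,300)))
o=cv2.imread("pics/scene0.png")[...,::-1]; print("start",cen(o,(240,310,240,300)))
E
```

```text
time: 11.25
position: [0.4941, 0.1516, 0.2174]
eef_rot: [[-0.997, 0.072, 0.009], [0.072, 0.997, 0.002], [-0.009, 0.002, -1.0]]
contact_force: [-0.4, -0.2, -0.7]
opening: 0.0855
t 11.25 r 0.1016 ang 0.4808 z 0.2174 yawchg 0.4953 Frad 0.4 Ftan 0.2 Fz -0.7 open 0.0855 [ 24.  25. -56. 109.  25.  58.  43.]
now (np.float64(264.2881355932203), np.float64(284.06779661016947), np.int64(59))
start (np.float64(261.98214285714283), np.float64(261.625), np.int64(56))
```

View pics/s9.png

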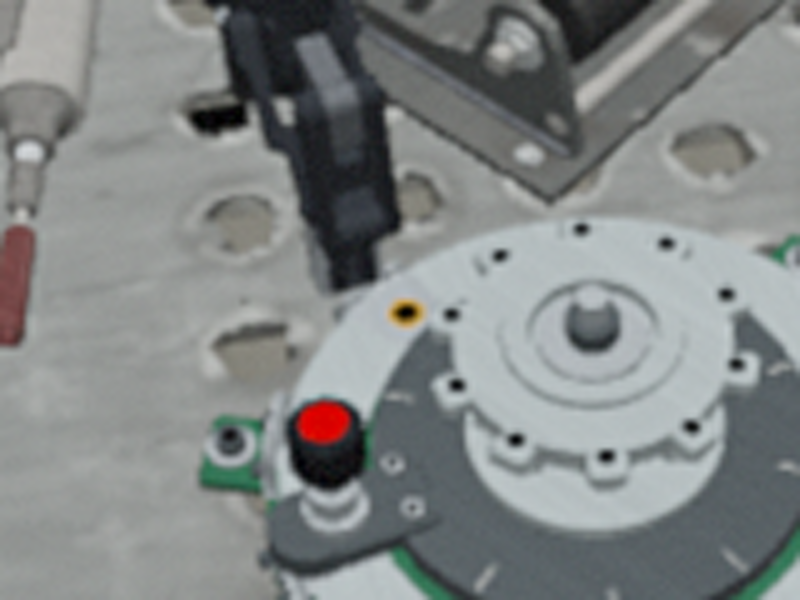

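```bash
python3 - <<'E'
from h import *
def P(a,l): t=2.574+a; return [.59517+.105*np.cos(t),.14277+.105*np.sin(t),.104+l]
b=proj("scene",[P(0,0)])[0]
print("start off",np.array([261.98,261.63])-b)
for a in(.48,.496,.51,.53):
  for l in(0,.006): print(a,l,(proj("scene",[P(a,l)])[0]-b+[261.98,261.63]).round(2))
im0=cv2.imread("pics/scene0.png"); im=vision.get_image("scene")[...,::-1]; cv2.imwrite("pics/scene_n.png",im)
A=cv2.resize(im0[250:300,240:290],(400,600),interpolation=cv2.INTER_CUBIC)[:, :400]
B=cv2.resize(im[272:322,240:290],(400,600),interpolation=cv2.INTER_CUBIC)
cv2.imwrite("pics/cmp.png",np.hstack([A,B]))
E
```

```text
start off [-0.26762539 -0.60784713]
0.48 0 [263.65 282.9 ]
0.48 0.006 [263.37 280.87]
0.496 0 [263.94 283.59]
0.496 0.006 [263.66 281.56]
0.51 0 [264.2 284.2]
0.51 0.006 [263.92 282.16]
0.53 0 [264.59 285.05]
0.53 0.006 [264.32 283.02]
```

View pics/cmp.png

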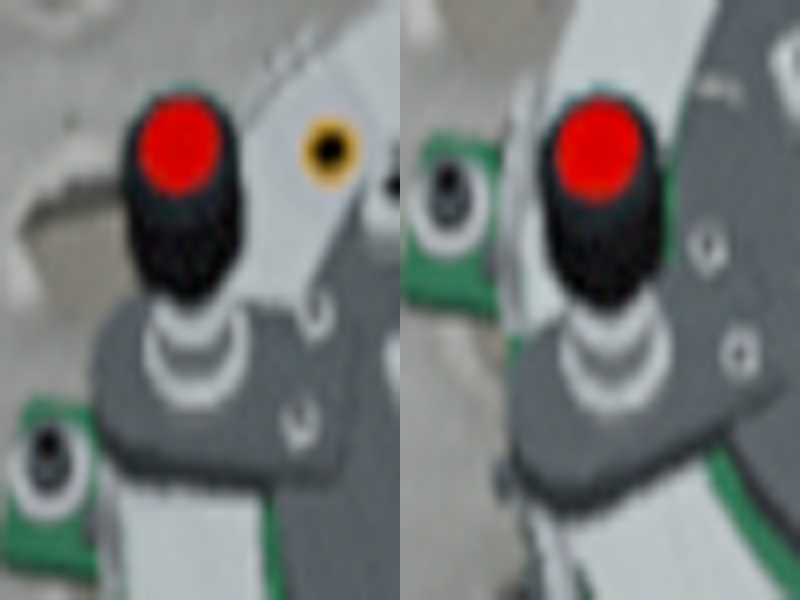

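The comparison shows the cap-to-sleeve distance matching the start (about 260 px then, 262 px now, where a pin riding on the track would add about 24 px). The pin is home and the arm is clear, so I'm handing in.

```bash
python3 - <<'E'
from rig import ctrl
print(ctrl.close_job()); o=ctrl.get_obs(); print(o['time'],o['contact_force'],o['position'])
E
```

```text
the job is handed in; nothing more can be done
None
the job is handed in; nothing more can be done
```

I drew the plunger about 8 mm, swung the table anticlockwise with the pin clear, and let it down into the next station's bush. I then released the knob and backed the arm off upwards. The job was handed in at about 11.3 s of the 42 s allowed.

- **Station:** The bush was measured at about 0.504 rad in the starting pictures. The gripper stood at about 0.496 rad when the pin went in, and the knob's final picture position fits about 0.507 rad.
- **Pin entry:** While lowering, the vertical force kept falling with the spring, from 12 N to 7 N, and went smoothly past track height. That means the pin was inside the bush, not riding on the track. No sideways search was needed.
- **Pin home:** In the last picture, the distance from the knob's cap to the sleeve matches the start: about 260 px then and 262 px now. A pin still riding on the track would have added about 24 px. This check is only good to somewhat under 1 mm.
- **Forces:** The readings I took at the wrist never went above about 13 N in total. The arm was clear, with the wrist force near zero, when I handed in.
- **Loose objects:** The gripper worked only above the fixture. I did not measure the bearing, disc and grinder again; the last close-ups show only the tip of the grinder, apparently unmoved.

One small disagreement: the arc the gripper followed had a radius of 104.2 mm about my estimated axis instead of 105 mm. I put that down to camera calibration, and eased the small radial force it caused, about 5 N at most, while lowering.

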